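# Wedge the parking clip off a sloping trimmer's guide bar

## Robot

A 6-joint arm with a two-finger parallel gripper is mounted at the origin on the work surface. World frame = base frame: x ahead of the robot, y to its left, z up, the work surface at z = 0. Lengths are in m, angles in rad, forces in N, time in s.
With the tool pointing down it reaches from about 0.35 to 0.85 m from the base axis. Payload 8.1 kg.
Tool frame: the origin (TCP) lies at the very end of the fingers, on their centre line; the grasp point (between the pads) lies 19 mm behind it; z points along the fingers, y is the line along which they close (so a half turn about z gives the same grasp; the last joint's range is limited). The gripper opens to 93 mm and grips with 3 to 60 N. Pads are 15 mm wide; open, the fingers measure 128 mm over their backs; the gripper's body (75 mm by 188 mm) begins 65 mm behind the grasp point.
Start: joints at [-1.308, 0.13, 1.488, -0, 1.523, -0.085], TCP at [0.205, -0.564, 0.196] pointing down, gripper open.
Joint ranges: [-2.96, 2.96], [-0.89, 2.26], [0.02, 2.5], [-1.34, 4.48], [0, 2.73], [-2.66, 2.66]. Speed limits (rad/s): [2.39, 2.39, 2.79, 3.14, 3.14, 3.14].

## Interface

Orientations are given as a rotation vector (axis times angle).
In Python, from plant import robot gives the robot as it stands. The module is installed in compiled form; this text tells all that it offers.
- The arm moves only by the tool play_rows, never from a script. Its argument "increments" is text: rows parted by semicolons, each of 5 numbers parted by spaces: the shift along the tool's x, y, z in mm, then the turn about the tool's z in degrees, then the closure, from -1 (fully open) to 1 (shut). In form: dx dy dz yaw claw; .... A call has 1 to 20 rows; each row is the pose to reach, as a shift and turn from the pose commanded when the call began, along the tool's axes at that moment; what a row does not reach only later rows make up. A row lasts 1/10 s, in which the tool goes at most 50 mm and 8.59 degrees, less where a joint would pass 70% of its speed; a pose out of reach is approached as far as the arm can. A call with a gripper value outside its range is refused whole. The fingers move at their own pace and stop on an object; "force" is the grip in N (left out, the last holds). Time passes only in rows, so rows that repeat a pose let the fingers close. It gives the time, the measured TCP pose, the force, the opening and the grip force at its end, in the units of the state.
- robot.read_state(): the state, without advancing time (a new reading comes with each control period).
- robot.read_camera(name): name is "scene" or "top" or "wrist"; returns the picture (400x640x3 uint8, blue, green, red); there is no depth.
- robot.calibration(name): a dict with "vertical_fov" (degrees; the focal length in pixels is half the picture's height over the tangent of half this angle, whatever the lens; pixels are square), "cx", "cy" (the principal point, pixels), "D" ([k1, k2, p1, p2, k3] as OpenCV has them; the pictures are not rectified), "rvec" (rotation vector, rad) and "tvec" (3), from world to camera coordinates, as OpenCV has them. Camera axes: x right, y down, z forward; pixel columns grow to the right and rows downward; lengths in m; the calibration is good to about 2 mm. A picture is of the moment at which its call begins: read the wrist's pose just before it. calibration takes no time and is no camera call; for the wrist camera it gives the pose at the moment of the call.
- robot.close_job(): hands the job in; it is judged then, once.
Trained networks look in the newest picture that a camera, given by its name, has taken for a name from the list of things; names that differ only in an ending like _2 or _b are one class to them, and where a whole thing is asked for, a point or a joint stands for the part that bears it (a point fixed in the world has none). Each returns a list of dicts, best first, with "conf" (0 to 1); they miss things now and then, are a little off and sometimes report something else, mostly with a low value. They report only what shows in the picture. A call takes as long as a camera call. They do not tell look-alikes from the thing itself.
- robot.recognise(camera, query): "centre" ([x, y, z] in m, in world coordinates, good to about 4 mm: the middle of the surface that is visible of it).
- robot.regions_of(camera, query): "pixels" (400x640 bool, what is visible of it).
- robot.landmark_of(camera, query): "centre" ([x, y, z] in m, in world coordinates, good to about 4 mm: a listed point, or the origin of a listed thing).
The state is a dict: "t": time; "q": joint angles; "dq": joint speeds; "joint_torque": joint torques, N m; "tool_pos": TCP position; "orientation": TCP orientation; "force": force on the tool from outside, world axes, zero at the start; "wrist_torque": the same for the moment, N m; "opening": finger opening in m; "gripper_force": force on a finger pad.
Only numpy, scipy, OpenCV 4.12 (cv2) and the standard library are available. Lean on these libraries where they do the work, as an engineer would, in place of code of your own. Each camera call takes 0.05 s, during which the arm holds its last target. There are 200 camera calls.

## Task

Free the cutter head of the sloping trimming desk, which is held parked at the top of its round guide bar by a spring clip snapped over the bar: take the yellow wedge, slide its thin tip up along the bar and under the clip, so that the wedge spreads the clip and eases it off the bar. Then leave both the clip and the wedge lying in the blue tray. Do not disturb the marker, the flask or the tiles.

Things in the scene. Friction and masses are not known exactly. Their poses are not given: they have to be found in the camera images.
- trimmer: Sloping wooden trimming desk, fixed to the bench, 240 mm wide. Origin under its middle on the bench, z up, x points horizontally up-slope (away from the robot). Its face is 400 mm long, slopes 28 degrees upwards along +x and is 120 mm above the bench at the middle. A wooden ledge 12 mm high runs along the low edge.
- guide_bar: Fixed chrome round bar, 16 mm in diameter, parallel to the desk's face, axis 50 mm above it. Origin on its axis where the clip sits at first, 181 mm above the bench; x runs up the bar (28 degrees above level), y is level, z square off the face. Bare from x = -208 mm, where an end bracket stands (36 mm wide, top 12 mm above the axis), up to the clip.
- cutter_head (a joint): Slide of the cutter head down the bar in m, 0 parked at the top; stiff (6 N). Two side plates of the head (10 to 21 mm either side of the axis, from 13 mm below to 7 mm above it) straddle the bar from just above the clip and stop it going up. Over the bar between them it is free for 73 mm; then comes the grey body (top 40 mm, knob 66 mm above the axis, 290 mm above the bench).
- clip: Spring-steel clip, 50 g, snapped over the bar from above; 14 mm along the bar, 26 mm wide. Origin on the axis of its bore; axes at first as the guide bar's (x up the bar, z out of its crown). The flat crown is 2.5 mm thick, its underside 13 mm from the origin, 5 mm clear of the bar. Two sprung legs, 21 mm apart inside, reach 11 mm below the origin. Slick (friction about 0.25).
- clip_mouth (a point): Middle of the gap between crown and bar at the crown's lower edge: x = -7, z = 10.5 mm in the clip's frame. A red tab, 20 mm wide, flares up at 30 degrees from this edge to x = -18 mm. Inward beads on the legs hug the bar (12 mm clear between the upper two, 11 mm between the lower two).
- clip_crown (a point): Middle of the crown's top face: z = 15.5 mm in the clip's frame. When the crown has been raised about 7 mm off its seat, which takes about 6 N of lift, the legs let go and the clip, once raised with the wedge, hangs astride the wedge's blade, the lower beads closing under the blade; it can be carried off like that.
- wedge: Yellow nylon wedge, 60 g, 116 mm long, lying on the pad at first. Origin on its flat underside below the middle of the grip, x to the thin tip, z up. Grip: block 48 mm long (x -24 to 24), 22 mm wide, 36 mm high, black ribs. Blade: 10 mm wide, underside level with the grip's; 13 mm high from x = 24 to 52 mm, ramp down to 2 mm at x = 86 mm, 2 mm thick to the tip.
- wedge_tip (a point): Tip of the wedge's blade, on its underside: 92 mm from the wedge's origin along its x axis.
- pad: Blue-grey cutting pad, fixed on the bench, 240 x 160 x 3 mm; the wedge and the marker lie on it at first. Origin under its middle. It lies left or right of the desk, the tray on the other side.
- tray: Shallow blue tray, fixed on the bench, 200 mm (x) by 160 mm (y), walls 4 mm thick and 20 mm high, floor 4 mm thick. Origin under its middle. Clip and wedge must end inside it.
- marker: Black marker pen, 135 mm long, 15 mm thick, lying along its x axis on the pad beside the wedge. Not to be disturbed.
- flask: Dark steel drinking flask standing on the bench, 68 mm in diameter, 220 mm high; origin under its middle. Not to be disturbed.
- tiles: Two white glazed sample tiles in a stack, 100 x 100 x 16 mm; origin under the middle. Not to be disturbed.
Not all that is in view belongs to the job. What is meant by the wedge is not green, orange or red, and is the larger of those in its own colour.

How it is judged:
By the outcome, as a careful person would: the job done as asked, in the order asked, and still so for the second after the job is handed in, with the robot touching nothing.
It also fails if it takes over 67 s, if anything falls off the work surface, if the arm or the gripper's body presses on something with over 40 N, if the wrist force passes 120 N, or if a joint passes its speed limit or range.

## Working session

There is one attempt and no reset: what is moved stays moved. The work goes in short steps, Python scripts to look and compute and a tool call to move; the robot and the scene stay as the last step left them, time stands still between calls to the robot, and variables do not carry over. Pictures are saved under pics/ and viewed, at most 12 in all, crops included, and the job is handed in when it is done.

Besides the shell and the picture viewer there is one more tool, called after "Emit:" in YAML: its name, and indented under it one key for each argument. play_rows: Moves the arm, as the interface text tells. Its arguments: {"type":"object","properties":{"increments":{"type":"string"},"force":{"type":"number"}},"required":["increments"]}

```bash
mkdir -p pics; cat > h.py <<'E'
import numpy as np, cv2
from plant import robot
from scipy.spatial.transform import Rotation as R
def snap(c,name=None):
    im=robot.read_camera(c)
    if name: cv2.imwrite('pics/'+name,im)
    return im
def cal(c):
    k=robot.calibration(c); f=200/np.tan(np.radians(k['vertical_fov'])/2)
    K=np.array([[f,0,k['cx']],[0,f,k['cy']],[0,0,1.]])
    return K,np.array(k['D'],float),np.array(k['rvec'],float),np.array(k['tvec'],float)
def proj(c,P):
    K,D,r,t=cal(c); return cv2.projectPoints(np.array(P,float).reshape(-1,1,3),r,t,K,D)[0].reshape(-1,2)
def onplane(c,uv,z):
    K,D,r,t=cal(c); n=cv2.undistortPoints(np.array(uv,float).reshape(-1,1,2),K,D).reshape(-1,2)
    M=cv2.Rodrigues(r)[0]; o=-M.T@t; d=np.c_[n,np.ones(len(n))]@M
    return o+d*((z-o[2])/d[:,2])[:,None]
E
python3 - <<'E'
from h import *
a=snap('scene');b=snap('top')
cv2.imwrite('pics/a.png',a);cv2.imwrite('pics/b.png',b)
for q in ['trimmer','guide_bar','clip','clip_mouth','clip_crown','wedge','wedge_tip','pad','tray','marker','flask','tiles']:
  for c in ['top','scene']:
    print(q,c,[(np.round(d['centre'],3).tolist(),round(d['conf'],2)) for d in robot.landmark_of(c,q)][:4])
s=robot.read_state();print(s['t'],s['orientation'])
E
```

```text
trimmer top [([0.611, -0.016, -0.002], 0.82)]
trimmer scene []
guide_bar top [([0.626, 0.026, 0.179], 0.58)]
guide_bar scene [([0.624, 0.03, 0.175], 0.76)]
clip top [([0.621, 0.025, 0.182], 0.57)]
clip scene []
clip_mouth top [([0.731, 0.292, -0.004], 0.48), ([0.61, 0.027, 0.187], 0.39)]
clip_mouth scene [([0.613, 0.034, 0.19], 0.41)]
clip_crown top [([0.616, 0.026, 0.192], 0.61), ([0.611, 0.029, 0.188], 0.6), ([0.521, 0.408, 0.001], 0.58)]
clip_crown scene [([0.619, 0.028, 0.198], 0.63)]
wedge top [([0.204, 0.271, 0.001], 0.68), ([0.28, 0.422, -0.0], 0.66), ([0.302, 0.156, -0.0], 0.64), ([0.623, 0.027, 0.186], 0.64)]
wedge scene [([0.743, 0.48, 0.002], 0.73), ([0.486, 0.323, 0.003], 0.72), ([0.282, 0.421, -0.0], 0.59), ([0.301, 0.156, -0.002], 0.48)]
wedge_tip top [([0.691, 0.402, 0.003], 0.69), ([0.322, 0.372, 0.002], 0.67), ([0.58, 0.32, 0.005], 0.64), ([0.236, 0.332, 0.001], 0.64)]
wedge_tip scene [([0.698, 0.402, 0.002], 0.84), ([0.579, 0.317, 0.007], 0.76), ([0.355, 0.227, 0.0], 0.73), ([0.326, 0.37, -0.002], 0.68)]
pad top [([0.504, 0.35, -0.005], 0.92), ([0.62, 0.029, 0.19], 0.67)]
pad scene [([0.505, 0.345, -0.005], 0.96)]
tray top [([0.502, -0.348, -0.002], 0.87)]
tray scene [([0.5, -0.349, -0.003], 0.95), ([0.622, 0.026, 0.175], 0.41)]
marker top [([0.505, 0.348, -0.0], 0.52), ([0.522, 0.408, -0.0], 0.51)]
marker scene [([0.522, 0.41, 0.008], 0.57)]
flask top [([0.723, -0.307, -0.001], 0.69), ([0.501, -0.344, -0.0], 0.37)]
flask scene [([0.733, -0.309, -0.0], 0.66), ([0.578, 0.317, 0.006], 0.2)]
tiles top [([0.732, 0.287, -0.003], 0.63)]
tiles scene [([0.728, 0.29, 0.001], 0.58), ([0.506, 0.348, -0.007], 0.36)]
1.3 [-3.09419176e+00 -5.43547540e-01  1.27212686e-05]
```

View pics/a.png

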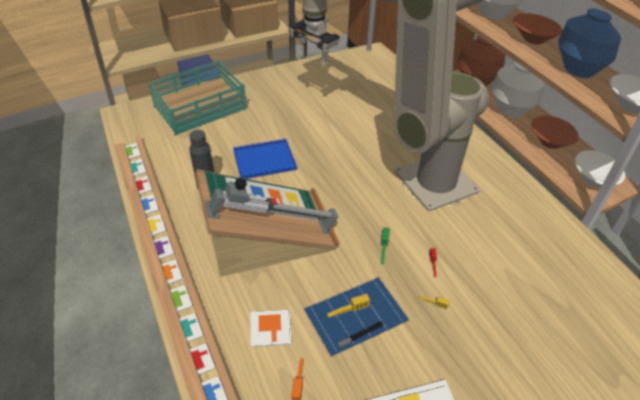

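View pics/b.png

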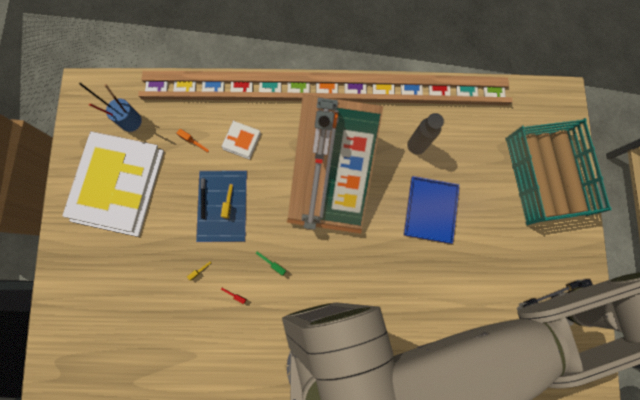

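The wedge is the yellow one on the pad, scene (350,305), top (228,203). The desk and bar are at top (318,165), and the tray is at top (432,210). I'll move above the desk and look from the wrist.

Emit:
play_rows:
  increments: "0 0 -100 0 -1;461 -465 -204 20 -1;461 -465 -204 20 -1;461 -465 -204 20 -1;461 -465 -204 20 -1;461 -465 -204 20 -1;461 -465 -204 20 -1;461 -465 -204 20 -1;461 -465 -204 20 -1;461 -465 -204 20 -1;461 -465 -204 20 -1;461 -465 -204 20 -1;461 -465 -204 20 -1;461 -465 -204 20 -1;461 -465 -204 20 -1;461 -465 -204 20 -1;461 -465 -204 20 -1;461 -465 -204 20 -1;461 -465 -204 20 -1"

```text
t: 3.2
tool_pos: [0.4791, 0.029, 0.3996]
orientation: [3.141, -0.005, -0.0]
force: [0.7, -0.4, 0.1]
opening: 0.0932
gripper_force: 0.0
```

```bash
python3 - <<'E'
from h import *
s=robot.read_state();print(s['t'],s['tool_pos'],s['orientation'],s['force'])
im=snap('wrist','c.png')
K,D,r,t=cal('wrist');M=cv2.Rodrigues(r)[0];print('cam',-M.T@t,M[2])
for q in ['clip','clip_mouth','clip_crown','guide_bar','trimmer']:
    print(q,[(np.round(d['centre'],4).tolist(),round(d['conf'],2)) for d in robot.landmark_of('wrist',q)][:3])
E
```

```text
3.2 [0.47905747 0.02904328 0.39956037] [ 3.14140279e+00 -4.89174744e-03 -4.44151704e-04] [ 0.70650766 -0.42595376  0.12891344]
cam [0.56179316 0.02758867 0.58840345] [-2.95985904e-01  8.36418915e-04 -9.55191941e-01]
clip [([0.6235, 0.0255, 0.1804], 0.63)]
clip_mouth [([0.6131, 0.0285, 0.1852], 0.9)]
clip_crown [([0.6151, 0.0314, 0.1958], 0.78)]
guide_bar [([0.6193, 0.0276, 0.1811], 0.84), ([0.6116, 0.0326, 0.1914], 0.42), ([0.5766, 0.3156, -0.0016], 0.16)]
trimmer [([0.6116, -0.0149, 0.001], 0.65)]
```

View pics/c.png

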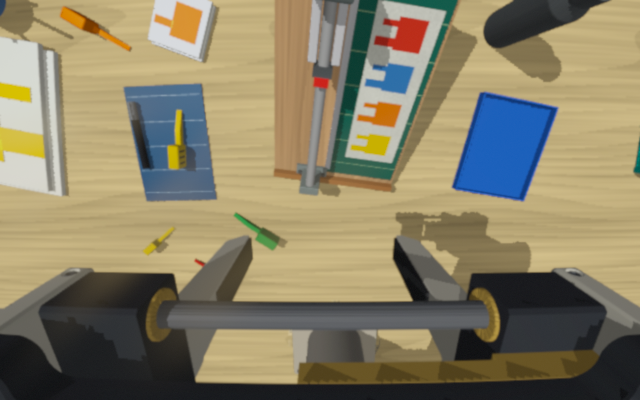

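The wrist view shows the bar running from (310,170) to the red clip tab at (321,82). The wedge is at (178,140), the marker at (140,135) and the tray at (505,145). Next I fit the bar's line and the poses of the wedge and tray.

```bash
cat >> h.py <<'E'
from scipy.optimize import least_squares
def barpt(p,x,z=0,y=0):
    c,s=np.cos(np.radians(28)),np.sin(np.radians(28)); h=np.array([np.cos(p[2]),np.sin(p[2]),0])
    return np.array([p[0],p[1],.181])+x*(c*h+[0,0,s])+z*(-s*h+[0,0,c])+y*np.array([-h[1],h[0],0])
def mask(im,lo,hi):
    return cv2.inRange(cv2.cvtColor(im,cv2.COLOR_BGR2HSV),lo,hi)
E
python3 - <<'E'
from h import *
im=snap('wrist'); 
m=robot.regions_of('wrist','guide_bar'); print([(d['conf'],int(d['pixels'].sum())) for d in m])
px=m[0]['pixels']
C=[]
for v in range(92,160,4):
    u=np.where(px[v]&(abs(np.arange(640)-315)<25))[0]
    if len(u): C.append((u.mean(),v)); print(v,u.min(),u.max(),end='; ')
C=np.array(C)
def f(q):
    xs=np.linspace(-.2,0,21); P=proj('wrist',[barpt([.622,q[0],q[1]],x) for x in xs])
    return np.interp(C[:,1],P[::-1,1] if P[0,1]>P[-1,1] else P[:,1],P[::-1,0] if P[0,1]>P[-1,1] else P[:,0])-C[:,0]
r=least_squares(f,[.027,0],loss='soft_l1');print('\nbar y,yaw',r.x,np.degrees(r.x[1]),r.fun.round(1))
# red tab
mr=mask(im,(0,150,100),(8,255,255)); mr[:, :300]=0; mr[:,345:]=0; mr[110:]=0; mr[:60]=0
n,l,st,ce=cv2.connectedComponentsWithStats(mr); print('red',st[1:],ce[1:])
for x0 in (.612,.617,.622,.627): print(x0,proj('wrist',[barpt([x0,*r.x],-.018,.013+.0064),barpt([x0,*r.x],-.007,.0155)]).round(1).tolist())
# wedge
my=mask(im,(18,130,90),(35,255,255)); my[:, :160]=0; my[:,195:]=0; my[:100]=0; my[180:]=0
ys,xs=np.where(my); print('wedge px',xs.min(),xs.max(),ys.min(),ys.max())
for v in range(ys.min(),ys.max()+1,3): u=np.where(my[v])[0]; print(v,u.min() if len(u) else 0,u.max() if len(u) else 0,end='; ')
i=ys<ys.min()+3; print('\ntip',onplane('wrist',[[xs[i].mean(),ys.min()]],.004))
for q in ['wedge','wedge_tip','marker','tray']:
    print(q,[(np.round(d['centre'],4).tolist(),round(d['conf'],2)) for d in robot.landmark_of('wrist',q)][:5])
mb=mask(im,(100,200,80),(125,255,255)); mb[:,:430]=0; c=max(cv2.findContours(mb,0,2)[0],key=cv2.contourArea); b=cv2.boxPoints(cv2.minAreaRect(c)); print('tray',onplane('wrist',b,.02).round(3).tolist())
E
```

```text
[(0.84, 3527)]
92 316 325; 96 315 325; 100 315 325; 104 314 324; 108 314 324; 112 313 323; 116 313 323; 120 313 322; 124 312 321; 128 312 321; 132 312 320; 136 311 320; 140 311 319; 144 310 318; 148 310 317; 152 309 317; 156 310 317; 
bar y,yaw [ 0.02719306 -0.13906277] -7.967709829517294 [ 0.2  0.2 -0.3  0.2 -0.3  0.2 -0.2 -0.2  0.3 -0.2 -0.2 -0.2 -0.1  0.4
  0.4  0.4 -0.6]
red [[314  78  16  11 141]] [[321.29078014  82.60992908]]
0.612 [[320.8, 97.1], [321.9, 88.0]]
0.617 [[320.8, 93.2], [321.9, 84.0]]
0.622 [[320.7, 89.2], [321.9, 79.9]]
0.627 [[320.7, 85.3], [321.9, 75.9]]
wedge px 168 185 110 168
110 178 180; 113 177 182; 116 177 182; 119 177 182; 122 176 182; 125 176 182; 128 176 182; 131 176 182; 134 176 182; 137 176 182; 140 176 182; 143 176 182; 146 169 185; 149 168 185; 152 169 185; 155 169 185; 158 169 185; 161 169 185; 164 169 185; 167 170 181; 
tip [[0.57674148 0.31786654 0.004     ]]
wedge [([0.7451, 0.4819, 0.0043], 0.94), ([0.3017, 0.1538, 0.0007], 0.86), ([0.2778, 0.4249, 0.0041], 0.57)]
wedge_tip [([0.579, 0.3179, 0.0009], 0.86), ([0.3493, 0.2265, 0.0015], 0.69), ([0.3206, 0.372, 0.0026], 0.59), ([0.6897, 0.4026, -0.0016], 0.56), ([0.239, 0.3342, -0.0003], 0.39)]
marker [([0.5257, 0.406, 0.0022], 0.87)]
tray [([0.5006, -0.3477, -0.003], 0.57)]
tray [[0.419, -0.249, 0.02], [0.619, -0.281, 0.02], [0.581, -0.438, 0.02], [0.371, -0.42, 0.02]]
```

Emit:
play_rows:
  increments: "7 -150 0 3 -0.3;7 -294 0 3 -0.3;7 -294 0 3 -0.3;7 -294 0 3 -0.3;7 -294 100 3 -0.3;7 -294 280 3 -0.3;7 -294 280 3 -0.3;7 -294 280 3 -0.3;7 -294 280 3 -0.3;7 -294 280 3 -0.3;7 -294 280 3 -0.3;7 -294 280 3 -0.3;7 -294 280 3 -0.3;7 -294 280 3 -0.3;7 -294 280 3 -0.3"

```text
t: 5.3
tool_pos: [0.4885, 0.3246, 0.1225]
orientation: [-3.138, 0.085, -0.006]
force: [-0.3, 0.1, -0.7]
opening: 0.0606
gripper_force: 0.0
```

```bash
python3 - <<'E'
from h import *
s=robot.read_state();print(s['t'],s['tool_pos'],s['orientation'],s['opening'])
im=snap('wrist','d.png')
my=mask(im,(18,130,60),(35,255,255)); n,l,st,ce=cv2.connectedComponentsWithStats(my)
print([x.tolist() for x in st[1:] if x[4]>100])
for q in ['wedge','wedge_tip','marker']:
    print(q,[(np.round(d['centre'],4).tolist(),round(d['conf'],2)) for d in robot.landmark_of('wrist',q)][:3])
E
```

```text
5.3 [0.48846422 0.32464894 0.12254535] [-3.13828773  0.08496206 -0.00591334] 0.06057229543625989
[[0, 76, 37, 33, 1022], [310, 110, 22, 115, 1623], [0, 162, 67, 50, 2649], [420, 288, 22, 56, 598], [204, 290, 21, 53, 499], [230, 330, 329, 54, 7947]]
wedge [([0.4891, 0.3272, 0.0023], 0.73)]
wedge_tip [([0.5813, 0.3176, 0.0023], 0.9), ([0.2414, 0.333, -0.002], 0.54)]
marker [([0.5283, 0.4087, -0.0009], 0.86)]
```

View pics/d.png

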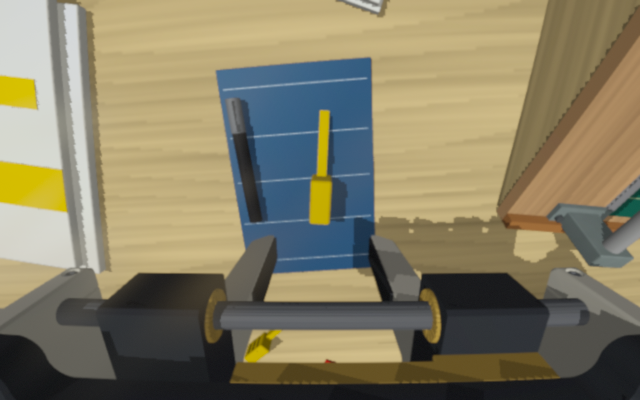

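The wedge blade tip is at (324,110), its grip spans (310–331, 177–224), and the marker is clear on the left at (245,160). I'll fit its pose by projecting a silhouette.

```bash
python3 - <<'E'
from h import *
im=snap('wrist')
my=mask(im,(18,110,50),(38,255,255)); n,l,st,ce=cv2.connectedComponentsWithStats(my)
i=[k for k in range(1,n) if 300<st[k,0]<320 and 100<st[k,1]<120][0]; m=cv2.morphologyEx((l==i).astype(np.uint8)*255,cv2.MORPH_CLOSE,np.ones((5,5)))
K,D,r,t=cal('wrist')
def sil(p):
    pts=[]
    def box(x0,x1,w,h0,h1): return np.array([[x,y*w/2,z] for x,h in((x0,h0),(x1,h1)) for y in(-1,1) for z in(0,h)])
    o=np.zeros((1600,2560),np.uint8)
    for b in (box(-.024,.024,.022,.036,.036),box(.024,.052,.01,.013,.013),box(.052,.086,.01,.013,.002),box(.086,.092,.01,.002,.002)):
        w=b@R.from_euler('z',p[2]).as_matrix().T+[p[0],p[1],.003]
        q=cv2.projectPoints(w,r,t,K,D)[0].reshape(-1,2)
        cv2.fillConvexPoly(o,cv2.convexHull(np.round((q+.5)*4).astype(np.int32)),255)
    return cv2.resize(o,(640,400),interpolation=cv2.INTER_AREA)
from scipy.optimize import minimize
f=lambda p:np.abs(sil(p*[.01,.01,.1]).astype(float)-m).sum()/255
b=min((minimize(f,[48.9,y,w],method='Nelder-Mead',options=dict(initial_simplex=[[48.9,y,w],[49.3,y,w],[48.9,y+.4,w],[48.9,y,w+.4]])) for y in(32.3,32.7) for w in(-.3,-.8)),key=lambda a:a.fun)
p=b.x*[.01,.01,.1];print(b.fun,p,np.degrees(p[2]))
s=robot.read_state();Rm=R.from_rotvec(s['orientation']).as_matrix();print(Rm.round(4))
d=np.array([p[0],p[1],.003+.007])-s['tool_pos'];print('tool move',Rm.T@d,'x heading',np.degrees(np.arctan2(Rm[1,0],Rm[0,0])))
E
```

```text
117.01176470588236 [ 0.48625343  0.32590544 -0.10235621] -5.864578687346214
[[ 9.986e-01 -5.370e-02  6.000e-04]
 [-5.370e-02 -9.986e-01  3.000e-04]
 [ 5.000e-04 -4.000e-04 -1.000e+00]]
tool move [-0.00091255 -0.00162276  0.11020124] x heading -3.0804475128353825
```

Emit:
play_rows:
  increments: "-1 -2 60 3 -0.3;-1 -2 110 3 -0.3;-1 -2 110 3 -0.3;-1 -2 110 3 -0.3;-1 -2 110 3 -0.3;-1 -2 110 3 1;-1 -2 110 3 1;-1 -2 110 3 1;-1 -2 110 3 1;-1 -2 110 3 1;-1 -2 110 3 1;-1 -2 70 3 1;-1 -2 20 5 1;-1 -2 -40 5 1;-1 -2 -90 5 1;-1 -2 -130 5 1;-1 -2 -130 5 1;-1 -2 -130 5 1"
  force: 25

```text
t: 7.35
tool_pos: [0.4868, 0.3267, 0.2515]
orientation: [-3.132, 0.221, -0.005]
force: [-0.4, -0.4, -1.3]
opening: 0.0215
gripper_force: 25.0
```

```bash
python3 - <<'E'
from h import *
p=[.6225,.0272,-.139]
s=robot.read_state();Rm=R.from_rotvec(s['orientation']).as_matrix();print(s['t'],s['tool_pos'],s['opening'],s['gripper_force'],s['force'],np.degrees(np.arctan2(Rm[1,0],Rm[0,0])))
h=np.array([np.cos(p[2]),np.sin(p[2]),0])
# tip target: bar x=-30mm, on top (z=8). flat hold: TCP is 7mm above underside at wedge origin
c,sn=np.cos(np.radians(28)),np.sin(np.radians(28))
for X in (-.030,):
  tip=barpt(p,X,.008); T0=tip-.092*h+[0,0,.007]; 
  # pivoted: grasp point = origin +26mm normal, TCP 19mm below vertical
  T1=barpt(p,X-.092,.008+.026)-[0,0,.019]
  print('contact TCP',T0,'flat TCP',T1,'tool moves',((T0-s['tool_pos'])@Rm*1e3).round(1),((T1-s['tool_pos'])@Rm*1e3).round(1))
E
```

```text
7.35 [0.48676454 0.32674196 0.25150344] 0.02150669199841986 24.962997436523438 [-0.3794853  -0.44534335 -1.26467644] -8.07061388024155
contact TCP [0.50143484 0.04413728 0.18097943] flat TCP [0.50001126 0.04433644 0.13474469] tool moves [ 54.  277.9  70.1] [ 52.4 278.  116.3]
```

Emit:
play_rows:
  increments: "36 150 0 0 1;36 278 0 0 1;36 278 0 0 1;36 278 0 0 1;36 278 0 0 1;36 278 0 0 1;36 278 30 0 1;36 278 55 0 1;36 278 55 0 1;36 278 55 0 1;36 278 55 0 1;36 278 55 0 1"

```text
t: 8.55
tool_pos: [0.4833, 0.0462, 0.196]
orientation: [-3.134, 0.22, -0.003]
force: [-0.2, 1.2, -0.4]
opening: 0.0215
gripper_force: 25.0
```

```bash
python3 - <<'E'
from h import *
s=robot.read_state();Rm=R.from_rotvec(s['orientation']).as_matrix();print(s['t'],s['tool_pos'],np.degrees(np.arctan2(Rm[1,0],Rm[0,0])))
im=snap('wrist'); cv2.imwrite('pics/e.png',cv2.resize(im[60:260,200:440],(720,600),interpolation=cv2.INTER_CUBIC))
m=robot.regions_of('wrist','guide_bar');px=m[0]['pixels'] 
p=[.6225,.0272,-.139]
for v in range(20,230,12):
    u=np.where(px[v]&(abs(np.arange(640)-325)<50))[0]; my=np.where(mask(im,(18,110,50),(38,255,255))[v])[0]; my=my[abs(my-320)<60]
    print(v,(u.min(),u.max()) if len(u) else 0,(my.min(),my.max()) if len(my) else 0,end='; ')
print('\npred bar axis',proj('wrist',[barpt(p,x) for x in (-.1,-.06,-.03,-.01)]).round(1).tolist(),'mouth',proj('wrist',[barpt(p,-.007,.0155),barpt(p,-.018,.0195)]).round(1).tolist())
h=np.array([np.cos(p[2]),np.sin(p[2]),0]);print('pred tip',proj('wrist',[s['tool_pos']+.092*h-[0,0,.005]]))
mr=mask(im,(0,150,80),(8,255,255)); n,l,st,ce=cv2.connectedComponentsWithStats(mr); print('red',[(a.tolist(),c.round(1).tolist()) for a,c in zip(st[1:],ce[1:]) if a[4]>60])
for q in ['wedge_tip','clip_mouth','clip']:
    print(q,[(np.round(d['centre'],4).tolist(),round(d['conf'],2)) for d in robot.landmark_of('wrist',q)][:2])
E
```

```text
8.55 [0.48327482 0.04623086 0.19604349] -8.033301386130885
20 0 0; 32 0 0; 44 0 0; 56 0 0; 68 (np.int64(309), np.int64(331)) 0; 80 (np.int64(310), np.int64(331)) 0; 92 (np.int64(310), np.int64(329)) 0; 104 0 (np.int64(313), np.int64(328)); 116 (np.int64(312), np.int64(312)) (np.int64(313), np.int64(328)); 128 0 (np.int64(313), np.int64(328)); 140 0 (np.int64(314), np.int64(329)); 152 0 (np.int64(314), np.int64(329)); 164 0 (np.int64(314), np.int64(379)); 176 0 (np.int64(313), np.int64(330)); 188 0 (np.int64(313), np.int64(330)); 200 (np.int64(298), np.int64(345)) (np.int64(314), np.int64(328)); 212 0 (np.int64(305), np.int64(338)); 224 0 (np.int64(305), np.int64(340)); 
pred bar axis [[320.2, 152.1], [319.9, 110.3], [319.6, 71.6], [319.4, 41.2]] mouth [[319.2, 43.1], [319.3, 63.6]]
pred tip [[320.06677416 101.89466481]]
red [([304, 41, 32, 21, 642], [319.4, 50.5])]
wedge_tip [([0.5734, 0.0354, 0.189], 0.79), ([0.6876, 0.4022, 0.001], 0.69)]
clip_mouth [([0.6143, 0.0291, 0.1849], 0.63)]
clip [([0.6218, 0.0268, 0.1798], 0.64)]
```

View pics/e.png

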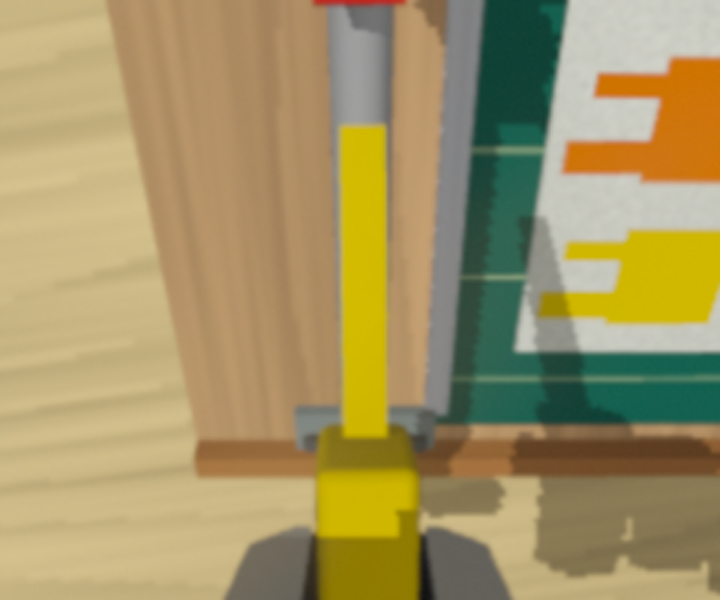

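Emit:
play_rows:
  increments: "0 -0.5 10 0 1;0 -0.5 18 0 1;0 -0.5 22 0 1;0 -0.5 26 0 1;0 -0.5 30 0 1;0 -0.5 34 0 1;0 -0.5 38 0 1;-1 -0.5 42 0 1;-1 -0.5 46 0 1;-1 -0.5 50 0 1;-1 -0.5 50 0 1"
  force: 4

```text
t: 9.9
tool_pos: [0.4812, 0.0466, 0.144]
orientation: [3.134, -0.221, -0.001]
force: [-0.2, -1.0, -0.0]
opening: 0.022
gripper_force: 4.0
```

```bash
python3 - <<'E'
from h import *
s=robot.read_state();print(s['t'],s['tool_pos'],s['force'],s['opening'],s['gripper_force'])
im=snap('wrist'); a=cv2.resize(im[40:260,220:420],(545,600),interpolation=cv2.INTER_CUBIC)
cv2.imwrite('pics/f.png',a)
my=mask(im,(18,110,50),(38,255,255));ys,xs=np.where(my[:,305:340]);ys=ys[ys<260];print('tip row',ys.min())
E
```

```text
9.9 [0.48121419 0.04658067 0.14401565] [-0.17613531 -1.0115     -0.03839963] 0.022000789861881666 3.9998600631952286
tip row 90
```

View pics/f.png

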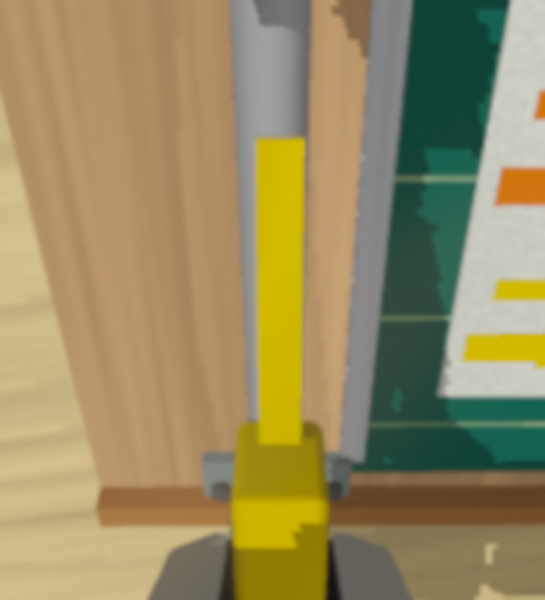

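The wedge is pivoting, but the blade has slipped about 2 mm to the right of the bar centre (blade centre 280, bar centre 271 in the crop). I'll lift a little, square it with a firm grip, shift left and re-measure.

Emit:
play_rows:
  increments: "0 0 -6 0 1;0 -1 -6 -0.7 1;0 -1 -6 -0.7 1;0 -1 -6 -0.7 1;0 -1 -6 -0.7 1"
  force: 30

```text
t: 10.45
tool_pos: [0.4817, 0.0476, 0.1507]
orientation: [3.135, -0.202, -0.0]
force: [0.3, 0.1, -0.2]
opening: 0.0215
gripper_force: 30.0
```

```bash
cat >> h.py <<'E'
def chk():
    s=robot.read_state();Rm=R.from_rotvec(s['orientation']).as_matrix()
    print(s['t'],s['tool_pos'],s['force'],s['opening'],s['gripper_force'],np.degrees(np.arctan2(Rm[1,0],Rm[0,0])))
    im=snap('wrist'); my=mask(im,(18,110,50),(38,255,255)); g=cv2.cvtColor(im,cv2.COLOR_BGR2HSV)[:,:,1]
    my[:,:290]=0;my[:,350:]=0
    ys,xs=np.where(my[:260]);print('tip row',ys.min())
    for v in list(range(ys.min()-20,ys.min()-1,4))+list(range(ys.min()+4,235,14)):
        u=np.where(my[v])[0]; b=np.where(g[v,290:350]<45)[0]+290
        print(v,'bl',(u.min()+u.max())/2 if len(u) else 0,len(u),'bar',(b.min(),b.max()) if len(b) else 0,end='; ')
    print(); return im
E
python3 -c "
from h import *
chk()"
```

```text
10.45 [0.48170907 0.04757209 0.15071681] [ 0.30033782  0.14909552 -0.18509668] 0.02152047132755208 29.99982386827469 -7.3714965133568215
tip row 90
70 bl 0 0 bar (np.int64(310), np.int64(336)); 74 bl 0 0 bar (np.int64(311), np.int64(336)); 78 bl 0 0 bar (np.int64(311), np.int64(335)); 82 bl 0 0 bar (np.int64(311), np.int64(335)); 86 bl 0 0 bar (np.int64(311), np.int64(335)); 94 bl 322.5 18 bar (np.int64(311), np.int64(335)); 108 bl 322.5 18 bar (np.int64(311), np.int64(334)); 122 bl 322.5 18 bar (np.int64(312), np.int64(333)); 136 bl 322.5 18 bar (np.int64(312), np.int64(333)); 150 bl 322.0 17 bar (np.int64(332), np.int64(332)); 164 bl 322.0 17 bar (np.int64(349), np.int64(349)); 178 bl 322.5 16 bar (np.int64(347), np.int64(349)); 192 bl 322.5 16 bar (np.int64(346), np.int64(349)); 206 bl 322.0 33 bar (np.int64(296), np.int64(349)); 220 bl 322.0 37 bar (np.int64(301), np.int64(344)); 234 bl 322.5 36 bar 0;
```

Emit:
play_rows:
  increments: "0 0 5 0 1;0 0 9 0 1;0 0 13 0 1;0 0 17 0 1;0 0 20 0 1;0 0 22 0 1;0 0 23 0 1;0 0 23 0 1"
  force: 4

```text
t: 11.3
tool_pos: [0.4816, 0.0476, 0.1276]
orientation: [3.135, -0.202, -0.0]
force: [0.1, -0.9, -0.2]
opening: 0.022
gripper_force: 4.0
```

```bash
python3 -c "
from h import *
chk()"
```

```text
11.3 [0.48163894 0.04756673 0.12761286] [ 0.1361945  -0.85195414 -0.17607118] 0.021964694323392 3.999972939491272 -7.372461688229332
tip row 89
69 bl 0 0 bar (np.int64(309), np.int64(338)); 73 bl 0 0 bar (np.int64(309), np.int64(337)); 77 bl 0 0 bar (np.int64(309), np.int64(337)); 81 bl 0 0 bar (np.int64(309), np.int64(337)); 85 bl 0 0 bar (np.int64(309), np.int64(337)); 93 bl 322.5 20 bar (np.int64(309), np.int64(337)); 107 bl 322.5 20 bar (np.int64(310), np.int64(336)); 121 bl 322.5 20 bar (np.int64(310), np.int64(335)); 135 bl 322.5 18 bar (np.int64(311), np.int64(334)); 149 bl 322.5 18 bar (np.int64(311), np.int64(334)); 163 bl 322.5 18 bar (np.int64(311), np.int64(333)); 177 bl 322.5 18 bar (np.int64(312), np.int64(312)); 191 bl 322.0 29 bar (np.int64(349), np.int64(349)); 205 bl 322.0 35 bar (np.int64(347), np.int64(349)); 219 bl 322.0 35 bar (np.int64(294), np.int64(349)); 233 bl 322.5 38 bar 0;
```

Emit:
play_rows:
  increments: "0 0 1 0 1;0 0 2 0 1;0 0 3 0 1;0 0 4 0 1;0 0 4 0 1"
  force: 5

```text
t: 11.85
tool_pos: [0.4821, 0.0476, 0.1244]
orientation: [-3.135, 0.202, -0.001]
force: [0.0, 1.3, 4.7]
opening: 0.0217
gripper_force: 5.0
```

```bash
python3 -c "
from h import *
im=chk()
cv2.imwrite('pics/g.png',np.vstack([cv2.resize(snap('scene')[160:260,190:350],(640,400),interpolation=cv2.INTER_CUBIC)]))
p=[.6235,.0275,-.1335]
for X in (-.05,-.052,-.054,-.048): print(X,proj('wrist',[barpt(p,X,.01)]),proj('scene',[barpt(p,X,.01)]))
"
```

```text
11.85 [0.48210757 0.04760015 0.1243639 ] [0.01538674 1.25098944 4.67526855] 0.021662714706294797 5.001560300588608 -7.37280011720128
tip row 89
69 bl 0 0 bar (np.int64(309), np.int64(338)); 73 bl 0 0 bar (np.int64(309), np.int64(338)); 77 bl 0 0 bar (np.int64(309), np.int64(338)); 81 bl 0 0 bar (np.int64(309), np.int64(338)); 85 bl 0 0 bar (np.int64(309), np.int64(337)); 93 bl 322.5 20 bar (np.int64(309), np.int64(337)); 107 bl 322.5 20 bar (np.int64(310), np.int64(336)); 121 bl 322.5 20 bar (np.int64(310), np.int64(336)); 135 bl 322.5 20 bar (np.int64(310), np.int64(335)); 149 bl 322.5 18 bar (np.int64(311), np.int64(334)); 163 bl 322.5 18 bar (np.int64(311), np.int64(333)); 177 bl 322.5 18 bar (np.int64(312), np.int64(333)); 191 bl 322.0 29 bar (np.int64(349), np.int64(349)); 205 bl 322.0 35 bar (np.int64(348), np.int64(349)); 219 bl 322.5 36 bar (np.int64(294), np.int64(349)); 233 bl 322.0 39 bar 0; 
-0.05 [[322.83011487  93.06264866]] [[285.42584201 203.85472364]]
-0.052 [[322.80603183  96.95550009]] [[286.04378786 203.95525098]]
-0.054 [[322.78240867 100.77424167]] [[286.66083045 204.05562713]]
-0.048 [[322.85467009  89.09371227]] [[284.80699181 203.75404492]]
```

View pics/g.png

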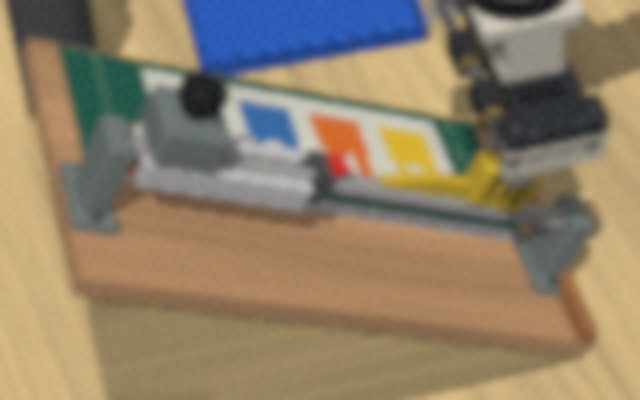

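The wedge now lies flat along the bar, just right of the red tab at (330,168) in the crop. I'll grip firmly and slide up.

Emit:
play_rows:
  increments: "0 0 0 0 1;0 0 -0.5 0 1;0 0 -0.5 0 1;4.4 0 -2.8 0 1;8.8 0 -5.2 0 1;13.2 0 -7.5 0 1;17.7 0 -9.9 0 1;22.1 0 -12.2 0 1;26.5 0 -14.6 0 1;30.9 0 -16.9 0 1;30.9 0 -16.9 0 1"
  force: 50

```text
t: 13.05
tool_pos: [0.5136, 0.0434, 0.1413]
orientation: [3.135, -0.202, 0.003]
force: [-1.0, 1.4, 3.1]
opening: 0.0212
gripper_force: 50.0
```

```bash
python3 -c "
from h import *
im=chk()
cv2.imwrite('pics/i.png',cv2.resize(im[20:220,230:410],(540,600),interpolation=cv2.INTER_CUBIC))
"
```

```text
13.05 [0.51362095 0.04343407 0.14126722] [-0.99715815  1.35711873  3.12482591] 0.021225353848887976 50.00223398208618 -7.382929854827128
tip row 108
88 bl 0 0 bar 0; 92 bl 0 0 bar 0; 96 bl 0 0 bar 0; 100 bl 0 0 bar 0; 104 bl 0 0 bar 0; 112 bl 322.5 20 bar (np.int64(310), np.int64(336)); 126 bl 322.5 20 bar (np.int64(310), np.int64(336)); 140 bl 322.5 18 bar (np.int64(311), np.int64(335)); 154 bl 322.5 18 bar (np.int64(311), np.int64(334)); 168 bl 322.5 18 bar (np.int64(312), np.int64(333)); 182 bl 322.5 18 bar (np.int64(312), np.int64(333)); 196 bl 322.0 35 bar (np.int64(349), np.int64(349)); 210 bl 322.0 37 bar (np.int64(347), np.int64(349)); 224 bl 321.5 38 bar (np.int64(346), np.int64(349));
```

View pics/i.png

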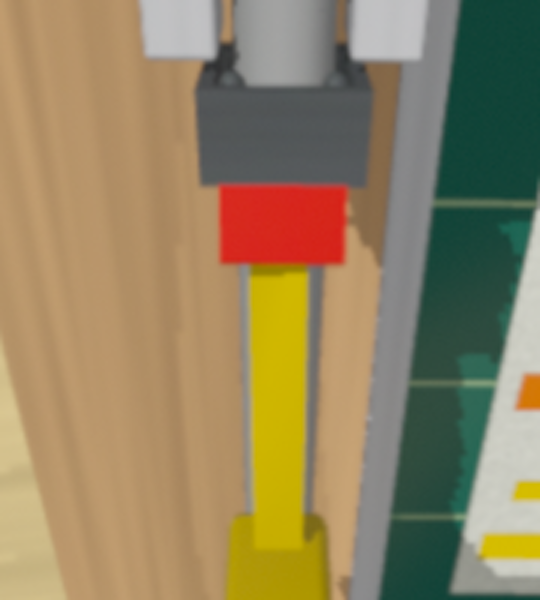

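The blade is centred and the tip has gone under the red tab. I'll keep sliding.

Emit:
play_rows:
  increments: "3.5 0 -1.9 0 1;7 0 -3.7 0 1;10.5 0 -5.6 0 1;14 0 -7.4 0 1;17.5 0 -9.3 0 1;21 0 -11.2 0 1;24.5 0 -13 0 1;28 0 -14.9 0 1;28 0 -14.9 0 1"
  force: 60

```text
t: 14.0
tool_pos: [0.5397, 0.0401, 0.1552]
orientation: [-3.135, 0.202, 0.003]
force: [-6.4, 0.6, 2.9]
opening: 0.0211
gripper_force: 60.0
```

Emit:
play_rows:
  increments: "3.5 0 -1.9 0 1;7 0 -3.7 0 1;10.5 0 -5.6 0 1;14 0 -7.4 0 1;17.5 0 -9.3 0 1;21 0 -11.2 0 1;21 0 -11.2 0 1"

```text
t: 14.7
tool_pos: [0.5615, 0.0373, 0.167]
orientation: [-3.135, 0.202, -0.001]
force: [-3.3, 1.8, 2.9]
opening: 0.0209
gripper_force: 60.0
```

```bash
python3 -c "
from h import *
im=chk()
b=snap('scene')[160:240,200:320]
cv2.imwrite('pics/j.png',np.hstack([cv2.resize(im[60:240,230:410],(400,400),interpolation=cv2.INTER_CUBIC),cv2.resize(b,(400,400),interpolation=cv2.INTER_CUBIC)]))
"
```

```text
14.7 [0.56152748 0.03725625 0.16696689] [-3.25894962  1.78467657  2.90149063] 0.02090529279559741 60.002156496047974 -7.373343859258875
tip row 89
69 bl 0 0 bar (np.int64(290), np.int64(349)); 73 bl 0 0 bar (np.int64(290), np.int64(349)); 77 bl 0 0 bar (np.int64(290), np.int64(349)); 81 bl 0 0 bar (np.int64(290), np.int64(349)); 85 bl 0 0 bar (np.int64(290), np.int64(349)); 93 bl 322.5 20 bar (np.int64(290), np.int64(349)); 107 bl 322.5 20 bar (np.int64(290), np.int64(349)); 121 bl 322.5 20 bar (np.int64(290), np.int64(349)); 135 bl 322.5 20 bar (np.int64(290), np.int64(349)); 149 bl 322.0 19 bar (np.int64(301), np.int64(346)); 163 bl 0 0 bar (np.int64(301), np.int64(346)); 177 bl 0 0 bar (np.int64(302), np.int64(345)); 191 bl 0 0 bar 0; 205 bl 322.0 35 bar (np.int64(348), np.int64(349)); 219 bl 322.0 37 bar (np.int64(347), np.int64(349)); 233 bl 322.0 39 bar (np.int64(346), np.int64(349));
```

View pics/j.png

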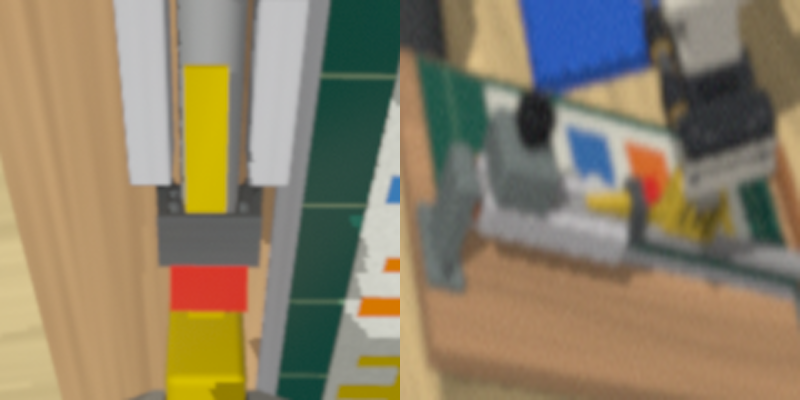

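The clip is raised onto the thick part of the blade, whose tip now shows past the clip at (205,70). I'll go 3 mm more, then lift square off the bar.

Emit:
play_rows:
  increments: "2.7 0 -1.4 0 1;2.7 0 -1.4 0 1;0.7 0 -5 0 1;-1.5 0 -9 0 1;-4.5 0 -15 0 1;-9 0 -23 0 1;-14 0 -33 0 1;-18 0 -43 0 1;-25 0 -55 0 1;-30 0 -70 0 1;-35 0 -85 0 1;-40 0 -100 0 1;-40 0 -100 0 1;-40 0 -100 0 1"

```text
t: 16.2
tool_pos: [0.5216, 0.0425, 0.2673]
orientation: [-3.135, 0.202, -0.002]
force: [-0.2, -0.8, -0.8]
opening: 0.0211
gripper_force: 60.0
```

```bash
python3 -c "
from h import *
im=chk()
b=snap('scene')[130:240,190:340]
cv2.imwrite('pics/k.png',np.hstack([cv2.resize(im[60:240,230:410],(400,400),interpolation=cv2.INTER_CUBIC),cv2.resize(b,(400,400),interpolation=cv2.INTER_CUBIC)]))
s=robot.read_state();Rm=R.from_rotvec(s['orientation']).as_matrix()
for T in ([.47,-.30,.30],): print('move',((np.array(T)-s['tool_pos'])@Rm*1e3).round())
"
```

```text
16.2 [0.52161836 0.04245451 0.26728133] [-0.23781407 -0.83854467 -0.78859762] 0.02112799433925161 59.99940812587738 -7.371043102337923
tip row 88
68 bl 0 0 bar (np.int64(299), np.int64(349)); 72 bl 0 0 bar (np.int64(300), np.int64(349)); 76 bl 0 0 bar (np.int64(300), np.int64(349)); 80 bl 0 0 bar (np.int64(300), np.int64(349)); 84 bl 0 0 bar (np.int64(300), np.int64(349)); 92 bl 322.0 23 bar (np.int64(346), np.int64(349)); 106 bl 322.5 22 bar (np.int64(345), np.int64(349)); 120 bl 322.5 22 bar (np.int64(345), np.int64(349)); 134 bl 322.5 22 bar (np.int64(344), np.int64(349)); 148 bl 322.0 21 bar (np.int64(343), np.int64(349)); 162 bl 322.5 20 bar (np.int64(304), np.int64(349)); 176 bl 0 0 bar (np.int64(302), np.int64(348)); 190 bl 0 0 bar (np.int64(303), np.int64(346)); 204 bl 305.5 2 bar (np.int64(341), np.int64(345)); 218 bl 322.5 38 bar 0; 232 bl 322.5 38 bar 0; 
move [ -7. 346. -34.]
```

View pics/k.png

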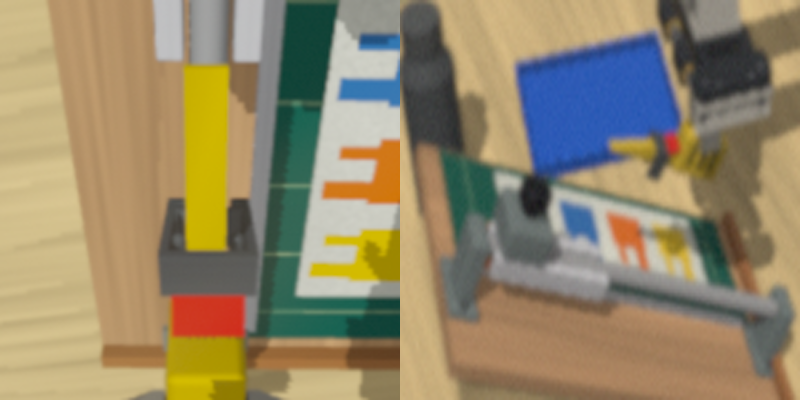

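The clip hangs astride the blade at (207,265), and the bar is bare. I'll carry it gently over to the tray.

Emit:
play_rows:
  increments: "-1 10 -10 0 1;-7 30 -15 0 1;-7 60 -15 0 1;-7 95 -15 0 1;-7 130 -15 0 1;-7 165 -15 0 1;-7 200 -15 0 1;-7 235 -15 0 1;-7 270 -15 0 1;-7 305 -15 0 1;-7 335 -15 0 1;-7 360 -15 0 1;-7 378 -10 0 1;-7 386 0 0 1;-7 390 15 0 1;-7 390 40 0 1;-7 390 70 0 1;-7 390 100 0 1;-7 390 120 0 1;-7 390 120 0 1"

```text
t: 18.3
tool_pos: [0.4621, -0.3401, 0.1414]
orientation: [-3.13, 0.2, 0.01]
force: [-0.8, 0.6, -1.9]
opening: 0.0208
gripper_force: 60.0
```

```bash
python3 -c "
from h import *
s=robot.read_state();print(s['t'],s['tool_pos'])
snap('wrist','l.png')
for q in ['tray','clip','wedge']:
  for c in (['wrist','top'] if q!='tray' else ['wrist']):
    if c=='top': snap('top')
    print(q,c,[(np.round(d['centre'],3).tolist(),round(d['conf'],2)) for d in robot.landmark_of(c,q)][:2])
"
```

```text
18.3 [ 0.46209128 -0.34011543  0.14136182]
tray wrist [([0.497, -0.347, -0.002], 0.9)]
clip wrist [([0.515, -0.35, 0.159], 0.96)]
clip top [([0.499, -0.345, -0.0], 0.66)]
wedge wrist [([0.479, -0.341, 0.137], 0.93)]
wedge top [([0.301, 0.155, -0.0], 0.72), ([0.737, 0.476, -0.003], 0.7)]
```

View pics/l.png

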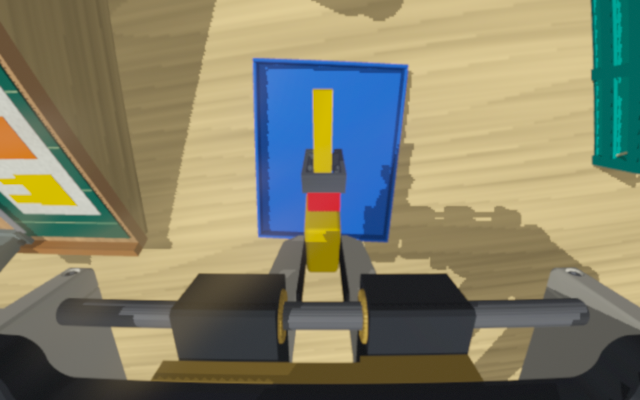

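The wedge and clip are over the tray (tray spans 255–408, 58–240). Lowering.

Emit:
play_rows:
  increments: "0 3 30 0 1;0 3 60 0 1;0 3 85 0 1;0 3 100 0 1;0 3 110 0 1;0 3 113 0 1;0 3 113 0 1"

```text
t: 19.4
tool_pos: [0.4643, -0.3467, 0.0343]
orientation: [3.135, -0.202, 0.001]
force: [-0.6, -0.6, -0.6]
opening: 0.0211
gripper_force: 60.0
```

Emit:
play_rows:
  increments: "0 0 0 0 1;0 0 1 0 1;0 0 3 0 1;0 0 5 0 1;0 0 7 0 1;0 0 9 0 1;0 0 11 0 1;0 0 12 0 1;0 0 12 0 1"
  force: 4

```text
t: 20.3
tool_pos: [0.4638, -0.3463, 0.0215]
orientation: [-3.135, 0.202, 0.0]
force: [0.4, -0.5, 0.2]
opening: 0.0216
gripper_force: 4.0
```

```bash
python3 -c "
from h import *
im=chk()
b=snap('wrist'); K=proj('wrist',[[.55,-.35,.01]]);print(K)
for q in ['clip','wedge','wedge_tip']: print(q,[(np.round(d['centre'],3).tolist(),round(d['conf'],2)) for d in robot.landmark_of('wrist',q)][:1])
"
```

```text
20.3 [ 0.4638444  -0.34631316  0.02150526] [ 0.44905468 -0.48519769  0.21356616] 0.02156207728620712 4.000018313527107 -7.3748562347263755
tip row 109
89 bl 0 0 bar 0; 93 bl 0 0 bar 0; 97 bl 0 0 bar 0; 101 bl 0 0 bar 0; 105 bl 0 0 bar 0; 113 bl 322.5 14 bar (np.int64(315), np.int64(330)); 127 bl 322.5 14 bar (np.int64(315), np.int64(330)); 141 bl 322.5 14 bar (np.int64(315), np.int64(330)); 155 bl 322.5 14 bar (np.int64(315), np.int64(330)); 169 bl 322.5 14 bar (np.int64(315), np.int64(330)); 183 bl 0 0 bar (np.int64(305), np.int64(340)); 197 bl 0 0 bar 0; 211 bl 0 0 bar 0; 225 bl 322.5 34 bar 0; 
[[309.61633423 111.95963748]]
clip [([0.497, -0.35, 0.018], 0.56)]
wedge [([0.46, -0.346, 0.013], 0.62)]
wedge_tip [([0.553, -0.359, 0.005], 0.72)]
```

Emit:
play_rows:
  increments: "0 0 2 0 1;0 0 4 0 1;0 0 5 0 1;0 0 5 0 1;0 0 5 0 0.3;0 0 5 0 0;0 0 5 0 -0.2;0 0 5 0 -0.2;0 0 5 0 -0.2;0 0 -10 0 -0.2;0 0 -50 0 -0.2;0 0 -100 0 -0.2;0 0 -150 0 -0.2;0 0 -200 0 -0.2;0 0 -200 0 -0.2;0 0 -200 0 -0.2;0 0 -200 0 -0.2;0 0 -200 0 -0.2"

```text
t: 22.35
tool_pos: [0.4631, -0.3456, 0.2199]
orientation: [-3.133, 0.202, 0.004]
force: [-0.8, -0.9, -0.7]
opening: 0.0558
gripper_force: 0.0
```

```bash
python3 -c "
from h import *
s=robot.read_state();print(s['t'],s['tool_pos'],s['opening'])
snap('wrist','m.png')
for q in ['clip','wedge','wedge_tip','tray']: print(q,[(np.round(d['centre'],3).tolist(),round(d['conf'],2)) for d in robot.landmark_of('wrist',q)][:1])
"
```

```text
22.35 [ 0.46308325 -0.34563554  0.21987544] 0.05579251185728378
clip [([0.502, -0.352, 0.016], 0.74)]
wedge [([0.463, -0.349, 0.002], 0.91)]
wedge_tip [([0.555, -0.356, 0.013], 0.8)]
tray [([0.5, -0.347, -0.002], 0.86)]
```

View pics/m.png

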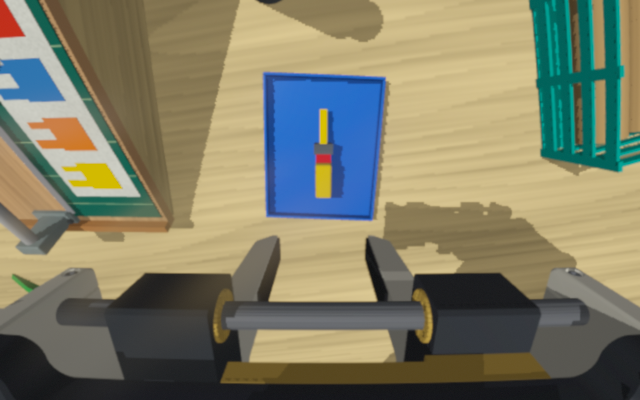

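The wedge and clip both lie inside the tray at (323,150), and the gripper is clear. Handing in.

```bash
python3 -c "
from h import *
print(robot.close_job())"
```

```text
the job is handed in; nothing more can be done
None
```

The wedge eased the clip off the bar, and both now lie in the blue tray; I never went near the marker, flask or tiles, and the job was handed in at about 22.5 s of the 67 s allowed.

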